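Prop the tool chest lid

ROBOT

A 6-joint arm with a two-finger parallel gripper is mounted at the origin on the work surface. World frame = base frame: x ahead of the robot, y to its left, z up, the work surface at z = 0. Lengths are in m, angles in rad, forces in N, time in s.
With the tool pointing down it reaches from about 0.375 to 0.9 m from the base axis. Payload 3.1 kg.
Tool frame: the origin (TCP) lies on the centre line of the jaws, within the pads' length; the fingertips stand arm.tip_extent ahead of it and the grasp point (between the pads) lies 11 mm behind it (arm.tip_extent is the distance from the TCP to the fingertips, in m); z points along the fingers, y is the line along which they close (so a half turn about z gives the same grasp; the last joint's range is limited). The gripper opens to 85 mm and grips with 20 to 120 N. Pads are 22 mm wide; open, the fingers measure 114 mm over their backs; the gripper's body (76 mm by 85 mm) begins 54 mm behind the grasp point. The pads swing forward as they close: fully open they stand 13 mm farther back than shut.
Start: joints at [-1.46, 0.527, 1.433, -0, 1.181, -0.178], TCP at [0.178, -0.599, 0.239] pointing down, gripper open.
Joint ranges: [-3.08, 3.08], [-0.75, 2.2], [0.22, 2.44], [-1.43, 4.57], [0, 2.65], [-2.85, 2.85]. Speed limits (rad/s): [2.79, 2.79, 3.14, 3.14, 3.14, 3.14].

INTERFACE

Orientations are given as a unit quaternion [w, x, y, z].
In Python, from bench import arm gives the robot as it stands.
- The arm moves only by the shell command python3 -m jog 'ROWS'. ROWS is JSON, a list of rows, each an object of numbers: "claw": the finger opening in cm, from 0 to 8.54; "tx", "ty", "tz": the shift along the world's x, y, z in cm; "spin": the turn about the world's z in rad. In form: [{"claw": .., "tx": .., "ty": .., "tz": .., "spin": ..}, ...]. A call has 1 to 10 rows; each row shifts and turns the commanded pose from where the row before left it; what a row does not reach is not made up. A row lasts 1/12 s, in which the tool goes at most 41.7 mm and 7.16 degrees, less where a joint would pass 70% of its speed; a pose out of reach is approached as far as the arm can. A call with a gripper value outside its range is refused whole. The fingers move at their own pace and stop on an object; the grip force is fixed at half the most. Time passes only in rows, so rows that do not move let the fingers close. It gives the time, the measured TCP pose, the force, the opening and the grip force at its end, in the units of the state.
- arm.read_state(): the state, without advancing time (a new reading comes with each control period).
- arm.snapshot(name): name is "scene" or "top"; returns the picture (384x512x3 uint8, red, green, blue); there is no depth.
- arm.camera_model(name): a dict with "fovy" (degrees; the focal length in pixels is half the picture's height over the tangent of half this angle, whatever the lens; pixels are square), "cx", "cy" (the principal point, pixels), "D" ([k1, k2, p1, p2, k3] as OpenCV has them; the pictures are not rectified), "R" (3x3) and "t" (3): a world point X has camera coordinates R X + t. Camera axes: x right, y down, z forward; pixel columns grow to the right and rows downward; lengths in m; the calibration is good to about 2 mm. A picture is of the moment at which its call begins. camera_model takes no time and is no camera call.
- arm.job_done(): hands the job in; it is judged then, once.
The state is a dict: "t": time; "q": joint angles; "qd": joint speeds; "effort": joint torques, N m; "ee_pos": TCP position; "tool_rot": TCP orientation; "contact_force": force on the tool from outside, world axes, zero at the start; "ft_torque": the same for the moment, N m; "finger_gap": opening from 0.0 (shut) to 1.0 (fully open); "finger_force": force on a finger pad.
Only numpy, scipy, OpenCV 4.12 (cv2) and the standard library are available. Lean on these libraries where they do the work, as an engineer would, in place of code of your own. Each camera call takes 0.05 s, during which the arm holds its last target. There are 200 camera calls.

TASK

The lid of the red tool chest is standing up on nothing but its stiff hinges. Swing the prop rod up out of its clip and right over to its stop, then ease the lid down onto it so that the rod's tip sits in the slot under the lid and the rod alone holds the lid open. Do not let the lid slam, and do not disturb the socket rail, extension bar, nut tray or blue cup.

Things in the scene. Friction and masses are not known exactly. Their poses are not given: they have to be found in the camera images.
- chest: Open red sheet-steel tool chest bolted to the shelf, 340 mm along its x, 220 mm along its y, 95 mm high, walls 3 mm, floor 3 mm. Origin at the centre of its underside; its x runs along the lid hinge, +y points to the hinge side, -y to the handle side.
- lid (a joint): Angle of the lid (rad): 0 shut, 1.57 upright, stop at 1.66. A red steel pan 344 x 224 mm, 20 mm deep, about 0.8 kg, hinged on the chest's +y rim. It starts near upright. Its stiff hinges hold it by themselves above about 1.25 rad; below about 1.15 rad it sinks under its own weight. With the rod's tip home in the slot the lid rests at 0.95 to 0.98 rad.
- prop_rod (a joint): Angle of the prop rod (rad): 0 lying level in its clip and pointing to the chest's -y, 1.57 upright, 1.92 (110 degrees) against its stop, leaning over towards the lid. Past upright it falls on to the stop by its own weight and stays there; short of upright it falls back into the clip.
- lid_hinge (a point): Middle of the lid's hinge axis, on the chest's +y rim, 95 mm above the shelf (chest frame 0, 112, 95 mm). The axis runs along the chest's x.
- lid_handle (a point): Centre of the round steel bar handle of the lid: 12 mm thick, 110 mm long, parallel to the hinge and 254 mm from the hinge axis, its centre 30 mm beyond the lid's free edge. With the lid upright the handle is on top, about 350 mm above the shelf. It swings with the lid on an arc about the hinge axis: seen from the hinge, the line to the handle rises 0.04 rad more than the lid's angle.
- rod_pivot (a point): The prop rod's pivot inside the chest near its -x end (chest frame -128, 17, 77 mm); its axis is parallel to the chest's x.
- rod_sleeve (a point): Centre of the yellow plastic sleeve on the prop rod, 68 mm from the pivot: 16 mm thick, 40 mm long along the rod. The place to hold the rod; it lies 39 mm from the chest's -x end wall. Pinched across the rod (fingers closing along the chest's x) the smooth sleeve turns between the fingers as the rod swings, and slips back by some 10 mm over the whole swing.
- rod_tip (a point): Centre of the rod's round end, 10 mm thick, 110 mm from the pivot. The rod is steel, 8 mm thick, 0.12 kg. In its clip, which is open at the top, it lies 77 mm above the shelf.
- lid_slot (a point): Where the centre of the rod's tip lies when fully home in the slot: a steel bracket with a dark slot on the inside of the lid near its -x end, 103 mm from the hinge axis. The slot is about 17 mm wide (across the hinge direction) and 12 mm deep. With the rod on its stop, the slot comes straight down over the tip as the lid is lowered.
- socket_rail: Orange plastic rail 200 x 32 mm with six chrome sockets standing on it, 48 mm high, lying on the chest's floor along its x. Origin under its centre. Leave alone.
- extension_bar: Chrome extension bar 150 mm long, 20 mm thick, lying on the chest's floor along its x. Origin under its centre. Leave alone.
- nut_tray: Stainless tray 130 x 190 mm, 28 mm high, of acorn lug nuts up to 38 mm high, on the shelf on the chest's handle side. Origin under its centre. Leave alone.
- cap_cup: Blue hard silicone cup 72 mm across, 70 mm high, on the shelf on the chest's handle side. Origin under its centre. Leave alone.

How it is judged:
On the way:
1. the prop rod has been swung up out of its clip and over to its stop (value of joint prop_rod above 1.8 rad), for 0.2 s.
At the end, for the whole second after the job is handed in: The rod's tip is within 8 mm of its home in the lid's slot and the lid stands still on the rod, at 0.90 to 1.06 rad (distance between rod_tip and lid_slot below 0.008 m and value of joint lid between 0.9 and 1.06 rad and velocity of joint lid between -0.03 and 0.03 rad/s); the robot touches nothing.
It fails at once if the lid slams (closing faster than 1.8 rad/s) (velocity of joint lid below -1.8 rad/s).
It fails at once if a bystander is moved more than 25 mm (distance of any of socket_rail, extension_bar, nut_tray, cap_cup from where it was at the start of the episode above 0.025 m).
It also fails if it takes over 54 s, if anything falls off the work surface, if the arm or the gripper's body presses on something with over 40 N, if the wrist force passes 120 N, or if a joint passes its speed limit or range.

## Working session

There is one attempt and no reset: what is moved stays moved. The work goes in short steps, Python scripts to look and compute and a shell command to move; the robot and the scene stay as the last step left them, time stands still between calls to the robot, and variables do not carry over. Pictures are saved under pics/ and viewed, at most 10 in all, crops included, and the job is handed in when it is done.

```bash
mkdir -p pics; ls
python3 - <<'E'
from bench import arm
import cv2,numpy as np
for n in("scene","top"):
    im=arm.snapshot(n); cv2.imwrite(f"pics/{n}0.png",im[:,:,::-1])
    c=arm.camera_model(n); print(n,c)
    print("campos",-np.array(c["R"]).T@np.array(c["t"]))
s=arm.read_state();print(s, arm.tip_extent)
E
```

```text
pics
scene {'fovy': 50.694461534623464, 'cx': 263.8451986268528, 'cy': 191.6932545402483, 'D': array([-0.00310484,  0.        ,  0.        ,  0.        ,  0.        ]), 'R': array([[-0.72892211,  0.68442092, -0.01550984],
       [ 0.43348991,  0.4439036 , -0.78424236],
       [-0.52986701, -0.57837496, -0.62026072]]), 't': array([ 0.32607307, -0.17965143,  1.30414078])}
campos [1.00658013 0.61085906 0.67307438]
top {'fovy': 57.104544036824, 'cx': 255.43422232765667, 'cy': 192.77945496664563, 'D': array([-0.10613823,  0.        ,  0.        ,  0.        ,  0.        ]), 'R': array([[ 0.05301108, -0.99858766,  0.00353588],
       [-0.97431819, -0.05249805, -0.21897035],
       [ 0.21884672,  0.00816278, -0.97572511]]), 't': array([0.05024718, 0.53683009, 0.71416049])}
campos [0.36408798 0.07252922 0.81419653]
{'t': 0.1, 'q': array([-1.46055139e+00,  5.28358812e-01,  1.43375042e+00,  3.55641920e-06,
        1.18137913e+00, -1.78516348e-01]), 'qd': array([-0.00057737, -0.00281836, -0.00231126,  0.00091092, -0.00145916,
        0.00076856]), 'effort': array([-2.71797944e-04, -4.43303239e+01, -1.78586572e+01, -1.87335263e-04,
        3.86662126e-03, -1.32556443e-05]), 'ee_pos': array([ 0.17792954, -0.59850361,  0.23844784]), 'tool_rot': array([-9.47247636e-04,  9.89594862e-01,  1.43878808e-01,  3.39929272e-05]), 'contact_force': array([0.11217891, 0.22507948, 0.04596043]), 'ft_torque': array([-0.0148452 , -0.00751592, -0.02159416]), 'finger_force': 0.0, 'finger_gap': 0.9988009426089761} 0.008
```

View pics/scene0.png

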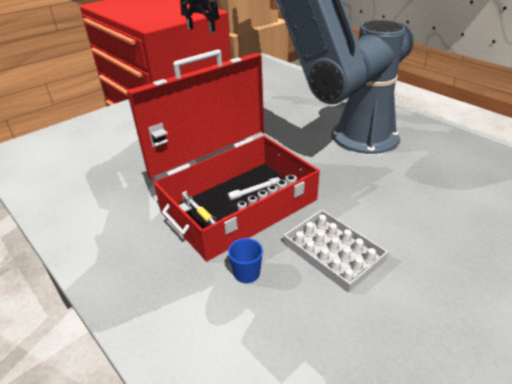

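View pics/top0.png

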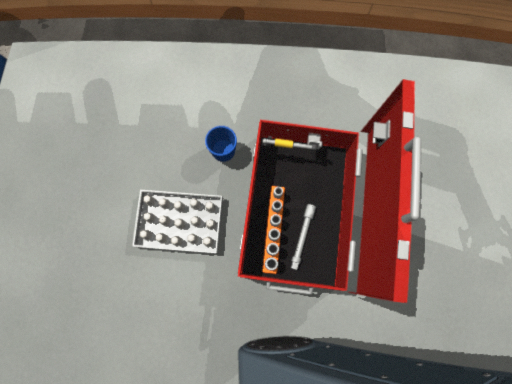

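The chest's hinge side faces world −y, with the handle on top. The rod (yellow sleeve at scene (204,213), top (284,143)) is at its far +x end. The cup and tray are on the +y side.

```bash
cat > h.py <<'E'
import cv2,numpy as np
from bench import arm
def ray(n,uv):
    c=arm.camera_model(n);f=192/np.tan(np.radians(c["fovy"])/2)
    K=np.array([[f,0,c["cx"]],[0,f,c["cy"]],[0,0,1]])
    p=cv2.undistortPoints(np.array([[uv]],float),K,np.array(c["D"]))[0,0]
    R=np.array(c["R"]);t=np.array(c["t"]);d=R.T@np.array([*p,1]);return -R.T@t,d/np.linalg.norm(d)
def plane(n,uv,z):
    o,d=ray(n,uv);return o+d*(z-o[2])/d[2]
def proj(n,X):
    c=arm.camera_model(n);f=192/np.tan(np.radians(c["fovy"])/2)
    K=np.array([[f,0,c["cx"]],[0,f,c["cy"]],[0,0,1]])
    return cv2.projectPoints(np.array([X],float),cv2.Rodrigues(np.array(c["R"]))[0],np.array(c["t"]),K,np.array(c["D"]))[0][0,0]
def tri(a,b):
    o1,d1=ray("scene",a);o2,d2=ray("top",b)
    s=np.linalg.lstsq(np.c_[d1,-d2],o2-o1,rcond=None)[0]
    p,q=o1+s[0]*d1,o2+s[1]*d2;return (p+q)/2,np.linalg.norm(p-q)
def yellow(im):
    h=cv2.cvtColor(im,cv2.COLOR_RGB2HSV);m=cv2.inRange(h,(22,140,120),(35,255,255))
    n,l,s,c=cv2.connectedComponentsWithStats(m);i=1+np.argmax(s[1:,4]);return c[i],s[i],l==i
E
python3 - <<'E'
from h import *
S=cv2.imread("pics/scene0.png");T=cv2.imread("pics/top0.png")
a,sa,_=yellow(S[:,:,::-1]);b,sb,_=yellow(T[:,:,::-1]);print(a,sa,b,sb);print("sleeve",tri(a,b))
a=cv2.resize(S[40:250,125:325],None,fx=2,fy=2,interpolation=2)[:, :400];b=cv2.resize(T[75:305,235:425],None,fx=2,fy=2,interpolation=2)
o=np.zeros((460,790,3),np.uint8);o[:a.shape[0],:a.shape[1]]=a;o[:b.shape[0],405:405+b.shape[1]]=b
cv2.imwrite("pics/crop.png",o)
E
```

```text
[203.91176471 213.48529412] [197 207  15  14  68] [283.51282051 142.81196581] [275 139  18   9 117]
sleeve (array([0.64674505, 0.02161711, 0.07847511]), np.float64(0.002780752280005506))
```

View pics/crop.png

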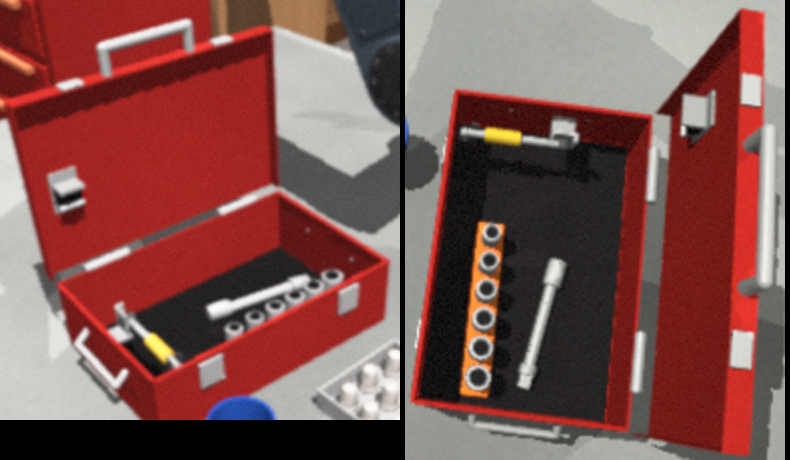

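The crop shows all four rim corners, the handle bar ends and the slot bracket clearly in both views.

Run:
```python
from h import *
C={"-x-y":((203.5,229.5),(261,120.5),(-170,-110)),"-x+y":((155,182.5),(358.5,133),(-170,110)),"+x-y":((319,171),(239,275.5),(170,-110)),"+x+y":((265,136),(346.5,290),(170,110))}
P=[];Q=[]
for k,(a,b,c) in C.items():
    p,e=tri(a,b);print(k,p.round(4),round(e,4));P.append(p[:2]);Q.append(c)
P=np.array(P);Q=np.array(Q)/1000
A=P-P.mean(0);B=Q;H=B.T@A;U,_,V=np.linalg.svd(H);R=(U@V).T
print(R,np.arctan2(R[1,0],R[0,0]),np.linalg.det(R),P.mean(0),(A-(R@B.T).T).round(4))
t=P.mean(0)
def w(x,y,z): return np.r_[t+R@np.array([x,y])/1000,z/1000]
print("sleeve",w(-128,17-68,77),"pivot",w(-128,17,77),"hinge",w(0,112,95),"tip",w(-128,-93,77))
for a,b in (((176,63),(416.5,138.5)),((220,51.5),(415.5,219))): print("handle",tri(a,b))
for L in(1.5,1.57,1.62):
    r=254;hp=w(0,112-r*np.cos(L+.04),95+r*np.sin(L+.04));print(L,hp,proj("scene",hp),proj("top",hp))
```

```text
-x-y [0.6883 0.0755 0.0948] 0.0016
-x+y [ 0.6728 -0.141   0.0917] 0.0023
+x-y [0.3546 0.1025 0.0901] 0.0001
+x+y [ 0.3355 -0.1139  0.0912] 0.0022
[[-0.99677934 -0.08019318]
 [ 0.08019318 -0.99677934]] 3.061313274176831 1.0000000000000004 [ 0.51280653 -0.01923312] [[-0.0028 -0.0013]
 [-0.0006  0.0015]
 [ 0.0025 -0.0016]
 [ 0.001   0.0014]]
sleeve [0.64448414 0.0213379  0.077     ] pivot [ 0.639031  -0.0464431  0.077    ] hinge [ 0.50382489 -0.13087241  0.095     ] tip [0.64785225 0.06320263 0.077     ]
handle (array([ 0.56002821, -0.15002348,  0.35076771]), np.float64(0.0004061507611633884))
handle (array([ 0.44380849, -0.14386857,  0.34793721]), np.float64(9.18098470549167e-05))
1.5 [ 0.50445209 -0.12307657  0.34887956] [204.19212791  60.27483023] [399.57901176 175.14900055]
1.57 [ 0.50302655 -0.14079553  0.34880484] [199.94749451  58.10497497] [411.79498012 176.86464289]
1.62 [ 0.50201031 -0.15342723  0.34799009] [197.02436195  56.92574284] [420.18974548 178.22530893]
```

```bash
python3 -m jog '[{"claw":3,"tz":3.5,"spin":0.12},{"claw":3,"tz":3.5,"spin":0.12},{"claw":3,"tz":3.5,"spin":0.12},{"claw":3,"tz":3.5,"spin":0.12},{"claw":3,"tz":3.5,"spin":0.12},{"claw":3,"tz":3.5,"spin":0.12}]'; 
python3 -m jog '[{"claw":3,"tx":2.3,"ty":3.1,"spin":0.12},{"claw":3,"tx":2.3,"ty":3.1,"spin":0.12},{"claw":3,"tx":2.3,"ty":3.1,"spin":0.12},{"claw":3,"tx":2.3,"ty":3.1,"spin":0.12},{"claw":3,"tx":2.3,"ty":3.1},{"claw":3,"tx":2.3,"ty":3.1},{"claw":3,"tx":2.3,"ty":3.1},{"claw":3,"tx":2.3,"ty":3.1},{"claw":3,"tx":2.3,"ty":3.1},{"claw":3,"tx":2.3,"ty":3.1}]'
```

```text
validation failed for argument at $[0]...
validation failed for argument at $[0]...
```

```bash
python3 -m jog '[{"claw":3,"tx":0,"ty":0,"tz":3.5,"spin":0.12},{"claw":3,"tx":0,"ty":0,"tz":3.5,"spin":0.12},{"claw":3,"tx":0,"ty":0,"tz":3.5,"spin":0.12},{"claw":3,"tx":0,"ty":0,"tz":3.5,"spin":0.12},{"claw":3,"tx":0,"ty":0,"tz":3.5,"spin":0.12},{"claw":3,"tx":0,"ty":0,"tz":3.5,"spin":0.12}]'
```

```text
t: 0.6
ee_pos: [0.178, -0.5985, 0.4505]
tool_rot: [-0.001, 0.874, 0.486, 0.0]
contact_force: [1.2, 0.2, 0.5]
finger_gap: 0.354
finger_force: 0.0
```

```bash
python3 -m jog '[{"claw":3,"tx":2.3,"ty":3.1,"tz":0,"spin":0.1},{"claw":3,"tx":2.3,"ty":3.1,"tz":0,"spin":0.1},{"claw":3,"tx":2.3,"ty":3.1,"tz":0,"spin":0.1},{"claw":3,"tx":2.3,"ty":3.1,"tz":0,"spin":0.1},{"claw":3,"tx":2.3,"ty":3.1,"tz":0,"spin":0.075},{"claw":3,"tx":2.3,"ty":3.1,"tz":0,"spin":0},{"claw":3,"tx":2.3,"ty":3.1,"tz":0,"spin":0},{"claw":3,"tx":2.3,"ty":3.1,"tz":0,"spin":0},{"claw":3,"tx":2.3,"ty":3.1,"tz":0,"spin":0},{"claw":3,"tx":2.3,"ty":3.1,"tz":0,"spin":0}]'
python3 -m jog '[{"claw":3,"tx":2.4,"ty":3.1,"tz":0,"spin":0},{"claw":3,"tx":2.4,"ty":3.1,"tz":0,"spin":0},{"claw":3,"tx":2.4,"ty":3.1,"tz":0,"spin":0},{"claw":3,"tx":2.4,"ty":3.1,"tz":0,"spin":0},{"claw":3,"tx":2.4,"ty":3.1,"tz":0,"spin":0},{"claw":3,"tx":2.4,"ty":3.1,"tz":0,"spin":0},{"claw":3,"tx":2.4,"ty":3.1,"tz":0,"spin":0},{"claw":3,"tx":2.4,"ty":3.1,"tz":0,"spin":0},{"claw":3,"tx":2.4,"ty":3.1,"tz":0,"spin":0},{"claw":3,"tx":2.2,"ty":3.1,"tz":0,"spin":0}]'
python3 -c "
from bench import arm;import numpy as np
s=arm.read_state();print(s['ee_pos'],s['q'],s['finger_gap']);r=s['tool_rot'];print(2*np.arctan2(r[2],r[1])-np.pi/2)"
```

```text
t: 1.43
ee_pos: [0.4086, -0.2872, 0.449]
tool_rot: [-0.0, 0.737, 0.676, 0.0]
contact_force: [0.7, -0.4, 0.4]
finger_gap: 0.354
finger_force: 0.0
t: 2.27
ee_pos: [0.6468, 0.0228, 0.4485]
tool_rot: [-0.0, 0.737, 0.676, -0.0]
contact_force: [0.6, -0.3, -0.2]
finger_gap: 0.349
finger_force: 0.0
[0.64683811 0.02279713 0.44852563] [-1.37093578e-01  4.14855707e-01  1.05761604e+00 -5.89248165e-05
  1.67034496e+00 -5.03646452e-02] 0.34879006727544987
-0.08673475348180992
```

```bash
python3 -m jog '[{"claw":3,"tx":-0.1,"ty":0.25,"tz":-4,"spin":0},{"claw":3,"tx":0,"ty":0,"tz":-4,"spin":0},{"claw":3,"tx":0,"ty":0,"tz":-4,"spin":0},{"claw":3,"tx":0,"ty":0,"tz":-4,"spin":0},{"claw":3,"tx":0,"ty":0,"tz":-4,"spin":0},{"claw":3,"tx":0,"ty":0,"tz":-4,"spin":0},{"claw":3,"tx":0,"ty":0,"tz":-2.6,"spin":0},{"claw":3,"tx":0,"ty":0,"tz":0,"spin":0}]'
python3 - <<'E'
from h import *
a=arm.snapshot("scene");b=arm.snapshot("top")
o=np.vstack([np.hstack([a,b])])[:, :, ::-1]
a=cv2.resize(a[60:260,100:330],None,fx=2,fy=2);b=cv2.resize(b[70:270,230:400],None,fx=2,fy=2)
cv2.imwrite("pics/p1.png",np.hstack([a,b])[:,:,::-1])
p=arm.read_state()["ee_pos"];print(p,proj("top",p),proj("scene",p))
E
```

```text
t: 2.93
ee_pos: [0.6399, 0.024, 0.1759]
tool_rot: [-0.006, 0.737, 0.676, -0.005]
contact_force: [-0.3, 0.1, -0.5]
finger_gap: 0.35
finger_force: 0.0
[0.64466277 0.02348247 0.1824933 ] [287.37309988 124.11474432] [200.51815042 175.74364148]
```

View pics/p1.png

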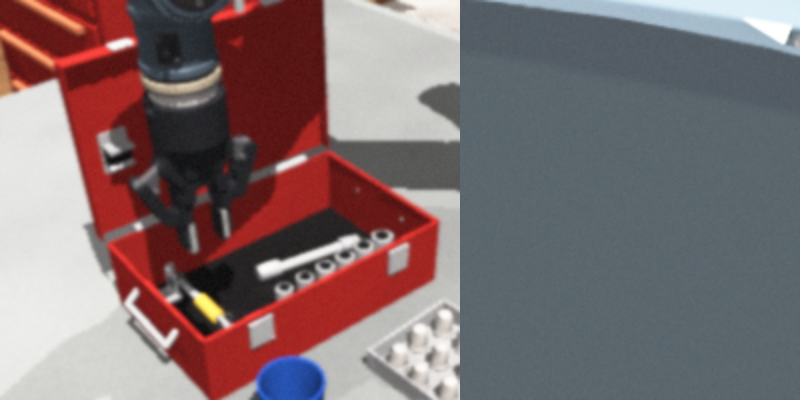

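The fingers hang above the rod in the chest's −x end, straddling its line, and the lid is clear of the arm. The top view is blocked by the forearm.

```bash
python3 -m jog '[{"claw":3,"tx":0.1,"ty":0.2,"tz":-3,"spin":0},{"claw":3,"tx":0,"ty":0,"tz":-3,"spin":0},{"claw":3,"tx":0,"ty":0,"tz":-3,"spin":0},{"claw":3,"tx":0,"ty":0,"tz":-1.5,"spin":0},{"claw":3,"tx":0,"ty":0,"tz":-1,"spin":0},{"claw":3,"tx":0,"ty":0,"tz":0,"spin":0},{"claw":3,"tx":0,"ty":0,"tz":0,"spin":0}]'
python3 -m jog '[{"claw":0.8,"tx":0,"ty":0,"tz":0,"spin":0},{"claw":0.8,"tx":0,"ty":0,"tz":0,"spin":0},{"claw":0.8,"tx":0,"ty":0,"tz":0,"spin":0},{"claw":0.8,"tx":0,"ty":0,"tz":0,"spin":0},{"claw":0.8,"tx":0,"ty":0,"tz":0,"spin":0}]'
python3 -c "
from bench import arm
s=arm.read_state();print(s)"
```

```text
t: 3.62
ee_pos: [0.6478, 0.0252, 0.0702]
tool_rot: [0.001, 0.737, 0.676, 0.001]
contact_force: [-0.3, 0.8, 1.0]
finger_gap: 0.351
finger_force: 0.0
t: 4.03
ee_pos: [0.6462, 0.0254, 0.0709]
tool_rot: [0.001, 0.737, 0.676, 0.0]
contact_force: [-3.7, 0.6, 7.0]
finger_gap: 0.16
finger_force: 58.6
{'t': 4.0333, 'q': array([-1.33105776e-01,  7.67247049e-01,  1.49600471e+00, -3.59390914e-04,
        8.77119394e-01, -4.63514032e-02]), 'qd': array([ 9.03039954e-04, -5.00574116e-05,  1.47986299e-03, -2.62494008e-05,
        1.53142781e-03, -7.90852563e-04]), 'effort': array([ -0.10771751, -45.90767026, -13.42306405,   0.13631014,
        -1.00220472,   0.05053362]), 'ee_pos': array([0.64624031, 0.02538018, 0.07086375]), 'tool_rot': array([5.57424045e-04, 7.37026598e-01, 6.75863449e-01, 2.85314921e-04]), 'contact_force': array([-3.71581266,  0.61630453,  7.00159395]), 'ft_torque': array([-0.01469577,  0.64317087,  0.03069468]), 'finger_force': 58.61707091331482, 'finger_gap': 0.15982477851032278}
```

```bash
python3 -m jog '[{"claw":0.8,"tx":0,"ty":-0.03,"tz":0.66,"spin":0},{"claw":0.8,"tx":-0.01,"ty":-0.09,"tz":0.66,"spin":0},{"claw":0.8,"tx":-0.01,"ty":-0.15,"tz":0.65,"spin":0},{"claw":0.8,"tx":-0.02,"ty":-0.21,"tz":0.63,"spin":0},{"claw":0.8,"tx":-0.02,"ty":-0.27,"tz":0.61,"spin":0},{"claw":0.8,"tx":-0.03,"ty":-0.32,"tz":0.58,"spin":0},{"claw":0.8,"tx":-0.03,"ty":-0.38,"tz":0.55,"spin":0},{"claw":0.8,"tx":-0.03,"ty":-0.43,"tz":0.51,"spin":0},{"claw":0.8,"tx":-0.04,"ty":-0.47,"tz":0.47,"spin":0},{"claw":0.8,"tx":-0.04,"ty":-0.51,"tz":0.43,"spin":0}]'
python3 - <<'E'
from h import *
a=arm.snapshot("scene");s=arm.read_state();print(s['ee_pos'],s['contact_force'],s['finger_force'])
try: print(yellow(a)[:2])
except Exception as e: print(e)
cv2.imwrite("pics/p2.png",cv2.resize(a[60:260,100:330],None,fx=2,fy=2)[:,:,::-1])
E
```

```text
t: 4.87
ee_pos: [0.6434, -0.008, 0.1248]
tool_rot: [0.003, 0.736, 0.677, -0.003]
contact_force: [2.9, -15.6, -15.3]
finger_gap: 0.146
finger_force: 58.6
[ 0.64332399 -0.00924139  0.1254767 ] [  0.71593268 -13.1531301  -14.49831786] 58.88434946537018
(array([197.85714286, 192.9047619 ]), array([196, 189,   6,   8,  21], dtype=int32))
```

View pics/p2.png

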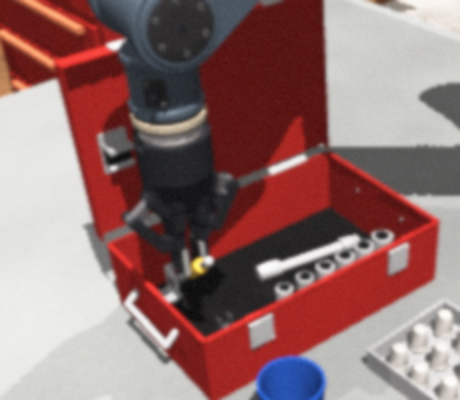

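The rod is held and has risen about 50°. The sleeve is at scene (198,193) and the tip points at the camera. I'll carry on with the arc.

```bash
python3 -m jog '[{"claw":0.8,"tx":-0.04,"ty":-0.55,"tz":0.37,"spin":0},{"claw":0.8,"tx":-0.05,"ty":-0.58,"tz":0.3,"spin":0},{"claw":0.8,"tx":-0.05,"ty":-0.61,"tz":0.25,"spin":0},{"claw":0.8,"tx":-0.05,"ty":-0.63,"tz":0.2,"spin":0},{"claw":0.8,"tx":-0.05,"ty":-0.65,"tz":0.15,"spin":0},{"claw":0.8,"tx":-0.05,"ty":-0.66,"tz":0.09,"spin":0},{"claw":0.8,"tx":-0.05,"ty":-0.66,"tz":0.03,"spin":0},{"claw":0.8,"tx":-0.05,"ty":-0.66,"tz":-0.03,"spin":0},{"claw":0.8,"tx":-0.05,"ty":-0.66,"tz":-0.1,"spin":0},{"claw":0.8,"tx":-0.05,"ty":-0.65,"tz":-0.15,"spin":0}]'
python3 - <<'E'
from h import *
a=arm.snapshot("scene");s=arm.read_state();print(s['ee_pos'],s['contact_force'],s['finger_force'])
cv2.imwrite("pics/p3.png",cv2.resize(a[60:260,100:330],None,fx=2,fy=2)[:,:,::-1])
E
```

```text
t: 5.75
ee_pos: [0.6388, -0.0669, 0.1368]
tool_rot: [0.0, 0.737, 0.676, 0.0]
contact_force: [-0.6, -0.2, -0.1]
finger_gap: 0.096
finger_force: 0.0
[ 0.63857784 -0.06815164  0.13638842] [ 0.09859736 -0.26272316  0.27452351] 0.0
```

View pics/p3.png

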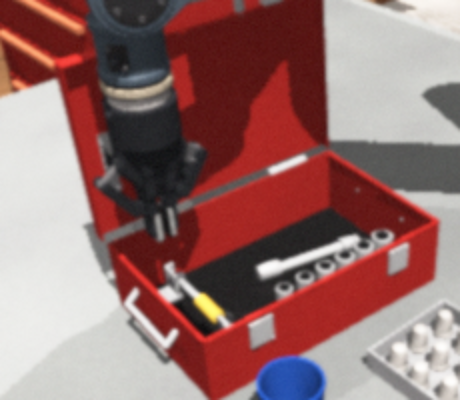

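The rod slid out of the fingertips and dropped back into its clip. The sleeve is at scene (205,213) again, so nothing else has changed. The arc's radius was too large, pulling the sleeve down through the fingers. I'll regrip with the sleeve deeper in the fingers and swing a tighter arc in short checked pieces.

```bash
python3 -m jog '[{"claw":3,"tx":0,"ty":0,"tz":1,"spin":0},{"claw":3,"tx":0.2,"ty":2.5,"tz":0,"spin":0},{"claw":3,"tx":0.2,"ty":2.5,"tz":0,"spin":0},{"claw":3,"tx":0.2,"ty":2.5,"tz":0,"spin":0},{"claw":3,"tx":0.15,"ty":1.7,"tz":0,"spin":0},{"claw":3,"tx":0,"ty":0,"tz":0,"spin":0},{"claw":3,"tx":0,"ty":0,"tz":0,"spin":0}]'
python3 - <<'E'
from h import *
a=arm.snapshot("scene");c,s,_=yellow(a);print(c,s,plane("scene",c,.0785),arm.read_state()['ee_pos'])
S=cv2.imread("pics/scene0.png")[:,:,::-1];c,s,_=yellow(S);print(c,s,plane("scene",c,.0785))
# mid-swing: visible yellow on the rod's swing plane
o,d=ray("scene",(197.9,192.9));n=np.array([.9968,-.0802,0]);p=np.array([.6405,-.0464,.077])
X=o+d*(n@(p-o))/(n@d);r=X-p;print("mid",X,np.hypot(r[1],r[2]),np.arctan2(r[2],r[1]))
E
```

```text
t: 6.38
ee_pos: [0.6464, 0.0269, 0.1474]
tool_rot: [0.0, 0.736, 0.677, 0.0]
contact_force: [0.9, -1.0, 0.6]
finger_gap: 0.351
finger_force: 0.0
[201.86111111 214.55555556] [197 210  11  11  36] [0.65284007 0.01998301 0.0785    ] [0.64647832 0.02589824 0.14738313]
[203.91176471 213.48529412] [197 207  15  14  68] [0.64741857 0.020263   0.0785    ]
mid [0.64445727 0.00278467 0.12536989] 0.06898389542044435 0.7770462448553129
```

```bash
python3 -m jog '[{"claw":3,"tx":0,"ty":-0.2,"tz":-3,"spin":0},{"claw":3,"tx":0,"ty":0,"tz":-3,"spin":0},{"claw":3,"tx":0,"ty":0,"tz":-1.5,"spin":0},{"claw":3,"tx":0,"ty":0,"tz":-1,"spin":0},{"claw":3,"tx":0,"ty":0,"tz":0,"spin":0},{"claw":3,"tx":0,"ty":0,"tz":0,"spin":0}]'
python3 -m jog '[{"claw":0.4,"tx":0,"ty":0,"tz":0,"spin":0},{"claw":0.4,"tx":0,"ty":0,"tz":0,"spin":0},{"claw":0.4,"tx":0,"ty":0,"tz":0,"spin":0},{"claw":0.4,"tx":0,"ty":0,"tz":0,"spin":0},{"claw":0.4,"tx":0,"ty":0,"tz":0,"spin":0},{"claw":0.4,"tx":0,"ty":0,"tz":0,"spin":0}]'
python3 -m jog '[{"claw":0.4,"tx":0,"ty":-0.03,"tz":0.66,"spin":0},{"claw":0.4,"tx":0,"ty":-0.09,"tz":0.66,"spin":0},{"claw":0.4,"tx":-0.01,"ty":-0.15,"tz":0.63,"spin":0},{"claw":0.4,"tx":-0.02,"ty":-0.2,"tz":0.6,"spin":0},{"claw":0.4,"tx":0,"ty":0,"tz":0,"spin":0},{"claw":0.4,"tx":0,"ty":0,"tz":0,"spin":0}]'
```

```text
t: 6.93
ee_pos: [0.6468, 0.0228, 0.0622]
tool_rot: [0.0, 0.738, 0.675, 0.0]
contact_force: [0.1, -0.2, -0.5]
finger_gap: 0.345
finger_force: 0.0
t: 7.43
ee_pos: [0.6461, 0.0233, 0.0632]
tool_rot: [0.0, 0.737, 0.676, -0.0]
contact_force: [-3.4, -1.8, 6.3]
finger_gap: 0.167
finger_force: 58.7
t: 7.93
ee_pos: [0.6457, 0.0191, 0.0878]
tool_rot: [-0.0, 0.737, 0.676, -0.0]
contact_force: [-1.9, -0.3, -4.0]
finger_gap: 0.168
finger_force: 58.6
```

```bash
python3 -m jog '[{"claw":0.4,"tx":-0.02,"ty":-0.28,"tz":0.62,"spin":0},{"claw":0.4,"tx":-0.02,"ty":-0.34,"tz":0.59,"spin":0},{"claw":0.4,"tx":-0.03,"ty":-0.4,"tz":0.55,"spin":0},{"claw":0.4,"tx":0,"ty":0,"tz":0,"spin":0},{"claw":0.4,"tx":0,"ty":0,"tz":0,"spin":0}]'
```

```text
t: 8.35
ee_pos: [0.6448, 0.0084, 0.1054]
tool_rot: [-0.0, 0.737, 0.676, -0.0]
contact_force: [-1.3, 0.7, -5.1]
finger_gap: 0.168
finger_force: 58.6
```

```bash
python3 -m jog '[{"claw":0.4,"tx":-0.03,"ty":-0.45,"tz":0.51,"spin":0},{"claw":0.4,"tx":-0.04,"ty":-0.51,"tz":0.46,"spin":0},{"claw":0.4,"tx":0,"ty":0,"tz":0,"spin":0},{"claw":0.4,"tx":0,"ty":0,"tz":0,"spin":0}]'
```

```text
t: 8.68
ee_pos: [0.644, -0.002, 0.1151]
tool_rot: [0.0, 0.737, 0.676, -0.001]
contact_force: [-4.3, -3.1, -4.9]
finger_gap: 0.165
finger_force: 58.6
```

```bash
python3 -m jog '[{"claw":0.4,"tx":-0.04,"ty":-0.53,"tz":0.39,"spin":0},{"claw":0.4,"tx":-0.04,"ty":-0.58,"tz":0.33,"spin":0},{"claw":0.4,"tx":-0.05,"ty":-0.61,"tz":0.28,"spin":0},{"claw":0.4,"tx":0,"ty":0,"tz":0,"spin":0},{"claw":0.4,"tx":0,"ty":0,"tz":0,"spin":0}]'
```

```text
t: 9.1
ee_pos: [0.6422, -0.0218, 0.1246]
tool_rot: [0.001, 0.738, 0.675, -0.003]
contact_force: [-5.0, -8.0, -7.9]
finger_gap: 0.149
finger_force: 58.8
```

Run:
```python
from h import *
a=arm.snapshot("scene");s=arm.read_state();print(s['ee_pos'],s['contact_force'],proj("scene",s['ee_pos']),proj("scene",[.6405,-.0464,.077]))
cv2.imwrite("pics/p4.png",cv2.resize(a[150:240,150:250],None,fx=6,fy=6,interpolation=2)[:,:,::-1])
```

```text
[ 0.64222908 -0.02179861  0.12452641] [-4.61927359 -8.80048477 -7.72461472] [192.22341508 187.8231176 ] [189.23805145 198.99929459]
```

View pics/p4.png

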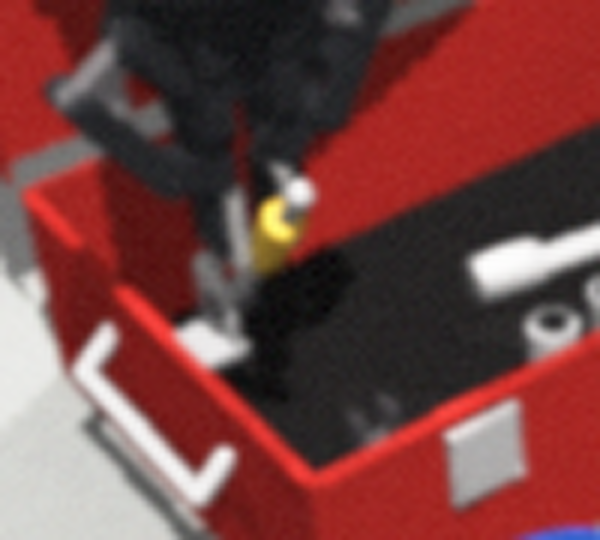

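Run:
```python
from h import *
p=np.array([.6405,-.0464,.077]);n=np.array([.9968,-.0802,0])
for uv in((199.7,181.7),(197,187),(194,195)):
    o,d=ray("scene",uv);X=o+d*(n@(p-o))/(n@d);r=X-p;print(X.round(4),np.hypot(r[1],r[2]).round(4),np.arctan2(r[2],r[1]).round(3))
for th in(.7,.8,.9,1,1.1,1.2):
    f=lambda r:proj("scene",p+r*np.array([.08*np.cos(th),np.cos(th),np.sin(th)])).round(1)
    print(th,f(.11),f(.088),f(.068),f(.048))
```

```text
[0.6457 0.0188 0.1652] 0.1097 0.934
[0.6444 0.0027 0.1416] 0.0811 0.921
[ 0.6428 -0.018   0.1066] 0.041 0.806
0.7 [205.4 192.5] [201.9 193.9] [198.8 195.2] [195.9 196.3]
0.8 [203.1 187.8] [200.1 190.2] [197.5 192.4] [194.9 194.4]
0.9 [200.6 183.2] [198.1 186.6] [196.  189.6] [193.9 192.5]
1 [198.  178.7] [196.1 183.2] [194.4 187. ] [192.8 190.7]
1.1 [195.3 174.6] [194.  179.9] [192.9 184.5] [191.7 189. ]
1.2 [192.6 170.7] [191.9 176.8] [191.2 182.2] [190.6 187.3]
```

The rod is really at 0.93 rad (tip at scene (200,182)). The tool has run ahead and holds the sleeve only by the pad corners. I'll regrip deeper and farther out on the sleeve, on an arc that allows for the slip. First I need to locate the clip and compute the rows.

Run:
```python
from h import *
for uv in((208.5,217),(212.5,220),(214.5,221)):
    X=plane("scene",uv,.07);print("clip",X.round(4),"r",round(X[1]+.0464,4))
r=.078
th=np.linspace(0,1.8,31);s=-.012+.010*th
G=np.c_[r*np.cos(th)-s*np.sin(th),r*np.sin(th)+s*np.cos(th)]
print("start TCP y,z",-.0464+G[0,0],.077+G[0,1]-.011)
print((np.diff(G,axis=0)*100).round(2).tolist());print("end",G[-1])
```

```text
clip [0.642  0.0286 0.07  ] r 0.075
clip [0.6417 0.0427 0.07  ] r 0.0891
clip [0.6405 0.0484 0.07  ] r 0.0948
start TCP y,z 0.0316 0.054000000000000006
[[0.05, 0.53], [0.02, 0.53], [-0.02, 0.53], [-0.05, 0.53], [-0.09, 0.52], [-0.12, 0.52], [-0.16, 0.51], [-0.19, 0.49], [-0.22, 0.48], [-0.25, 0.46], [-0.28, 0.45], [-0.31, 0.43], [-0.34, 0.4], [-0.37, 0.38], [-0.39, 0.36], [-0.41, 0.33], [-0.43, 0.3], [-0.45, 0.27], [-0.47, 0.24], [-0.49, 0.21], [-0.5, 0.17], [-0.51, 0.14], [-0.52, 0.11], [-0.52, 0.07], [-0.53, 0.04], [-0.53, 0.0], [-0.53, -0.03], [-0.52, -0.07], [-0.52, -0.1], [-0.51, -0.14]]
end [-0.02356485  0.0745969 ]
```

```bash
python3 -m jog '[{"claw":3.2,"tx":0,"ty":0,"tz":1,"spin":0},{"claw":3.2,"tx":0,"ty":0,"tz":1,"spin":0},{"claw":3.2,"tx":0,"ty":0,"tz":0,"spin":0},{"claw":3.2,"tx":0,"ty":0,"tz":0,"spin":0},{"claw":3.2,"tx":0,"ty":0,"tz":0,"spin":0},{"claw":3.2,"tx":0.1,"ty":1.5,"tz":0,"spin":0},{"claw":3.2,"tx":0.1,"ty":1.5,"tz":0,"spin":0},{"claw":3.2,"tx":0.1,"ty":1.5,"tz":0,"spin":0},{"claw":3.2,"tx":0.1,"ty":0.8,"tz":0,"spin":0},{"claw":3.2,"tx":0,"ty":0,"tz":0,"spin":0}]'
python3 - <<'E'
from h import *
a=arm.snapshot("scene");print(yellow(a)[:2],arm.read_state()['ee_pos'])
E
```

```text
t: 9.98
ee_pos: [0.6471, 0.0384, 0.1444]
tool_rot: [-0.0, 0.736, 0.677, 0.0]
contact_force: [0.2, -0.5, 0.1]
finger_gap: 0.369
finger_force: 0.0
(array([202.17647059, 214.76470588]), array([197, 210,  11,  11,  34], dtype=int32)) [0.64716572 0.03707469 0.14441607]
```

```bash
python3 -m jog '[{"claw":3,"tx":-0.05,"ty":-0.9,"tz":0,"spin":0},{"claw":3,"tx":0,"ty":0,"tz":-3,"spin":0},{"claw":3,"tx":0,"ty":0,"tz":-3,"spin":0},{"claw":3,"tx":0,"ty":0,"tz":-1.5,"spin":0},{"claw":3,"tx":0,"ty":0,"tz":-1,"spin":0},{"claw":3,"tx":0,"ty":0,"tz":-0.6,"spin":0},{"claw":3,"tx":0,"ty":0,"tz":0,"spin":0},{"claw":3,"tx":0,"ty":0,"tz":0,"spin":0}]'
```

```text
t: 10.7
ee_pos: [0.6456, 0.0246, 0.0582]
tool_rot: [0.0, 0.737, 0.676, -0.001]
contact_force: [-12.2, -0.5, 21.8]
finger_gap: 0.351
finger_force: 12.9
```

```bash
python3 -m jog '[{"claw":0.4,"tx":0,"ty":0,"tz":0,"spin":0},{"claw":0.4,"tx":0,"ty":0,"tz":0,"spin":0},{"claw":0.4,"tx":0,"ty":0,"tz":0,"spin":0},{"claw":0.4,"tx":0,"ty":0,"tz":0,"spin":0},{"claw":0.4,"tx":0,"ty":0,"tz":0,"spin":0}]'
```

```text
t: 11.12
ee_pos: [0.6462, 0.0247, 0.0575]
tool_rot: [0.0, 0.737, 0.676, -0.001]
contact_force: [-7.9, 0.1, 17.3]
finger_gap: 0.17
finger_force: 58.1
```

```bash
python3 -m jog '[{"claw":0.4,"tx":0,"ty":0.04,"tz":1.0,"spin":0},{"claw":0.4,"tx":0,"ty":-0.03,"tz":0.73,"spin":0},{"claw":0.4,"tx":-0.01,"ty":-0.11,"tz":0.72,"spin":0},{"claw":0.4,"tx":-0.01,"ty":-0.18,"tz":0.71,"spin":0},{"claw":0.4,"tx":-0.02,"ty":-0.25,"tz":0.69,"spin":0},{"claw":0.4,"tx":-0.03,"ty":-0.32,"tz":0.66,"spin":0},{"claw":0.4,"tx":-0.03,"ty":-0.38,"tz":0.62,"spin":0},{"claw":0.4,"tx":-0.04,"ty":-0.44,"tz":0.58,"spin":0}]'
python3 - <<'E'
from h import *
a=arm.snapshot("scene");s=arm.read_state();print(s['ee_pos'],s['contact_force'],s['finger_gap'],yellow(a)[:2])
cv2.imwrite("pics/p5.png",cv2.resize(a[150:240,150:250],None,fx=6,fy=6,interpolation=2)[:,:,::-1])
E
```

```text
t: 11.78
ee_pos: [0.6449, 0.0099, 0.111]
tool_rot: [-0.001, 0.737, 0.676, 0.0]
contact_force: [-0.6, 1.9, -8.5]
finger_gap: 0.168
finger_force: 59.6
[0.64487181 0.00892236 0.1122742 ] [-3.05279625  1.98704518 -3.54150666] 0.16468957920589697 (array([200.6, 195.9]), array([199, 195,   5,   3,  10], dtype=int32))
```

View pics/p5.png

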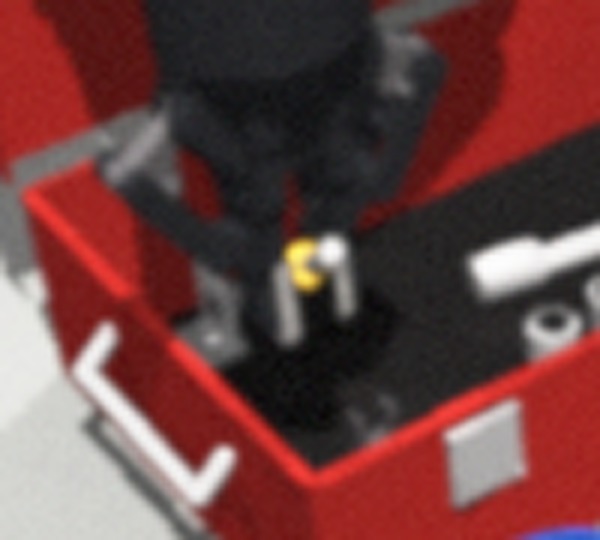

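Sleeve well between the pads; the tip at scene (205.5,191.7) gives 0.71 rad, as planned. I'll continue.

```bash
python3 -m jog '[{"claw":0.4,"tx":-0.04,"ty":-0.5,"tz":0.53,"spin":0},{"claw":0.4,"tx":-0.04,"ty":-0.55,"tz":0.48,"spin":0},{"claw":0.4,"tx":-0.05,"ty":-0.6,"tz":0.42,"spin":0},{"claw":0.4,"tx":-0.05,"ty":-0.64,"tz":0.36,"spin":0},{"claw":0.4,"tx":-0.05,"ty":-0.67,"tz":0.29,"spin":0}]'
python3 - <<'E'
from h import *
a=arm.snapshot("scene");s=arm.read_state();print(s['ee_pos'],s['contact_force'],s['finger_gap'],yellow(a)[:2])
cv2.imwrite("pics/p6.png",cv2.resize(a[150:240,150:250],None,fx=6,fy=6,interpolation=2)[:,:,::-1])
E
```

```text
t: 12.25
ee_pos: [0.6425, -0.0193, 0.1324]
tool_rot: [-0.001, 0.737, 0.676, 0.0]
contact_force: [-2.1, 8.5, -4.5]
finger_gap: 0.17
finger_force: 61.0
[ 0.64239472 -0.02087441  0.1329422 ] [-4.13130668  3.91038401 -1.68324361] 0.1710208748864923 (array([193.16666667, 181.05555556]), array([191, 179,   5,   5,  18], dtype=int32))
```

View pics/p6.png

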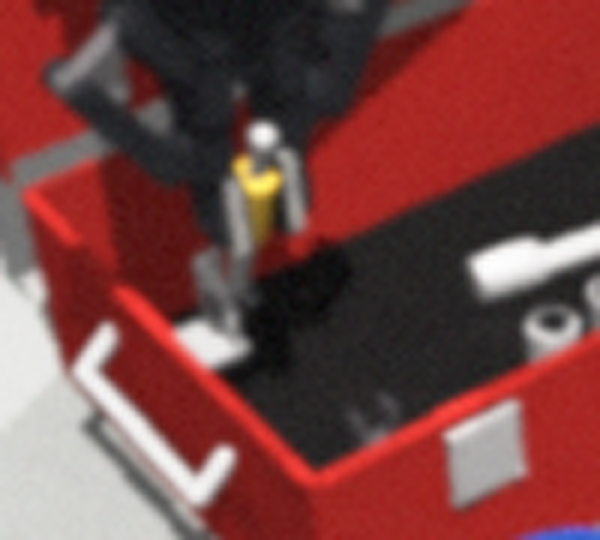

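Tip at scene (194,172.5): 1.15 rad, with the sleeve still fully gripped. Continuing past upright.

```bash
python3 -m jog '[{"claw":0.4,"tx":-0.05,"ty":-0.69,"tz":0.22,"spin":0},{"claw":0.4,"tx":-0.06,"ty":-0.71,"tz":0.15,"spin":0},{"claw":0.4,"tx":-0.06,"ty":-0.73,"tz":0.08,"spin":0},{"claw":0.4,"tx":-0.06,"ty":-0.73,"tz":0.01,"spin":0},{"claw":0.4,"tx":-0.06,"ty":-0.73,"tz":-0.06,"spin":0},{"claw":0.4,"tx":-0.06,"ty":-0.72,"tz":-0.14,"spin":0},{"claw":0.4,"tx":-0.06,"ty":-0.7,"tz":-0.21,"spin":0},{"claw":0.4,"tx":-0.06,"ty":-0.7,"tz":-0.25,"spin":0}]'
python3 - <<'E'
from h import *
a=arm.snapshot("scene");s=arm.read_state();print(s['ee_pos'],s['contact_force'],s['finger_gap'],s['finger_force'])
try: print(yellow(a)[:2])
except Exception as e: print(e)
p=np.array([.6405,-.0464,.077])
for th in(1.4,1.57,1.7,1.8,1.9):
    f=lambda r:proj("scene",p+r*np.array([.08*np.cos(th),np.cos(th),np.sin(th)])).round(1)
    print(th,f(.11),f(.088),f(.068),f(.048))
cv2.imwrite("pics/p7.png",cv2.resize(a[130:240,140:240],None,fx=5,fy=5,interpolation=2)[:,:,::-1])
E
```

```text
t: 12.97
ee_pos: [0.6403, -0.0794, 0.1311]
tool_rot: [0.003, 0.737, 0.676, 0.001]
contact_force: [-0.0, 1.1, -0.7]
finger_gap: 0.047
finger_force: 0.0
[ 0.6395917  -0.08050839  0.13008741] [ 0.52454356 -1.55015835 -0.22358376] 0.04639031459859598 0.0
(array([193.82608696, 185.26086957]), array([192, 181,   6,   9,  23], dtype=int32))
1.4 [187.1 164. ] [187.6 171.5] [188.  178.1] [188.4 184.5]
1.57 [182.7 159.7] [184.1 168. ] [185.3 175.4] [186.5 182.6]
1.7 [179.4 157.2] [181.5 166. ] [183.3 173.8] [185.1 181.4]
1.8 [177.1 155.9] [179.7 164.9] [181.9 172.9] [184.1 180.8]
1.9 [175. 155.] [177.9 164.1] [180.6 172.3] [183.2 180.3]
```

The sleeve slipped out beside the pads near upright (yellow at scene (194,185), falling). The deeper start clearly helps, so I'll repeat it deeper still with a narrower opening, so the knuckles clear the wall.

```bash
python3 -m jog '[{"claw":2.4,"tx":0,"ty":0,"tz":1.5,"spin":0},{"claw":2.4,"tx":0.15,"ty":2.5,"tz":0,"spin":0},{"claw":2.4,"tx":0.15,"ty":2.5,"tz":0,"spin":0},{"claw":2.4,"tx":0.2,"ty":2.5,"tz":0,"spin":0},{"claw":2.4,"tx":0.15,"ty":2.5,"tz":0,"spin":0},{"claw":2.4,"tx":0.1,"ty":0.95,"tz":0,"spin":0},{"claw":2.4,"tx":0,"ty":0,"tz":0,"spin":0},{"claw":2.4,"tx":0,"ty":0,"tz":0,"spin":0},{"claw":2.4,"tx":0,"ty":0,"tz":0,"spin":0}]'
python3 - <<'E'
from h import *
a=arm.snapshot("scene");print(yellow(a)[:2],arm.read_state()['ee_pos'],arm.read_state()['finger_gap'])
E
```

```text
t: 13.77
ee_pos: [0.6463, 0.0308, 0.1447]
tool_rot: [0.0, 0.737, 0.675, -0.0]
contact_force: [0.9, -0.7, -0.2]
finger_gap: 0.28
finger_force: 0.0
(array([202.26315789, 214.71052632]), array([198, 209,  10,  12,  38], dtype=int32)) [0.64619816 0.03055295 0.14462907] 0.28191638654690804
```

```bash
python3 -m jog '[{"claw":2.4,"tx":0.02,"ty":-0.15,"tz":-3,"spin":0},{"claw":2.4,"tx":0,"ty":0,"tz":-3,"spin":0},{"claw":2.4,"tx":0,"ty":0,"tz":-1.5,"spin":0},{"claw":2.4,"tx":0,"ty":0,"tz":-0.7,"spin":0},{"claw":2.4,"tx":0,"ty":0,"tz":0,"spin":0},{"claw":2.4,"tx":0,"ty":0,"tz":0,"spin":0}]'
```

```text
t: 14.32
ee_pos: [0.6467, 0.0297, 0.0629]
tool_rot: [0.0, 0.738, 0.675, 0.0]
contact_force: [0.0, -1.2, 0.1]
finger_gap: 0.284
finger_force: 0.0
```

```bash
python3 -m jog '[{"claw":2.4,"tx":0,"ty":0,"tz":-0.6,"spin":0},{"claw":2.4,"tx":0,"ty":0,"tz":-0.6,"spin":0},{"claw":2.4,"tx":0,"ty":0,"tz":0,"spin":0}]'
```

```text
t: 14.57
ee_pos: [0.6489, 0.0298, 0.0579]
tool_rot: [0.004, 0.737, 0.676, 0.002]
contact_force: [-10.9, -1.0, 28.3]
finger_gap: 0.281
finger_force: 13.7
```

```bash
python3 -m jog '[{"claw":2.4,"tx":-0.1,"ty":0,"tz":0.4,"spin":0},{"claw":2.4,"tx":0,"ty":0,"tz":0.1,"spin":0},{"claw":0.4,"tx":0,"ty":0,"tz":0,"spin":0},{"claw":0.4,"tx":0,"ty":0,"tz":0,"spin":0},{"claw":0.4,"tx":0,"ty":0,"tz":0,"spin":0},{"claw":0.4,"tx":0,"ty":0,"tz":0,"spin":0},{"claw":0.4,"tx":0,"ty":0,"tz":0,"spin":0}]'
```

```text
t: 15.15
ee_pos: [0.6467, 0.0304, 0.0575]
tool_rot: [0.001, 0.737, 0.676, 0.001]
contact_force: [-1.8, 0.4, 11.3]
finger_gap: 0.171
finger_force: 58.2
```

```bash
python3 -m jog '[{"claw":0.4,"tx":0,"ty":0.03,"tz":0.85,"spin":0},{"claw":0.4,"tx":0,"ty":-0.05,"tz":0.77,"spin":0},{"claw":0.4,"tx":-0.01,"ty":-0.12,"tz":0.76,"spin":0},{"claw":0.4,"tx":-0.02,"ty":-0.2,"tz":0.75,"spin":0},{"claw":0.4,"tx":-0.02,"ty":-0.27,"tz":0.72,"spin":0},{"claw":0.4,"tx":-0.03,"ty":-0.34,"tz":0.69,"spin":0},{"claw":0.4,"tx":-0.03,"ty":-0.41,"tz":0.65,"spin":0},{"claw":0.4,"tx":-0.04,"ty":-0.47,"tz":0.61,"spin":0}]'
python3 -m jog '[{"claw":0.4,"tx":-0.04,"ty":-0.53,"tz":0.56,"spin":0},{"claw":0.4,"tx":-0.05,"ty":-0.58,"tz":0.5,"spin":0},{"claw":0.4,"tx":-0.05,"ty":-0.63,"tz":0.44,"spin":0},{"claw":0.4,"tx":-0.05,"ty":-0.67,"tz":0.38,"spin":0},{"claw":0.4,"tx":-0.05,"ty":-0.7,"tz":0.31,"spin":0},{"claw":0.4,"tx":-0.1,"ty":-1.2,"tz":0.4,"spin":0},{"claw":0.4,"tx":-0.15,"ty":-1.9,"tz":0.2,"spin":0},{"claw":0.4,"tx":-0.15,"ty":-1.9,"tz":-0.2,"spin":0},{"claw":0.4,"tx":-0.1,"ty":-1,"tz":-0.2,"spin":0},{"claw":0.4,"tx":0,"ty":0,"tz":0,"spin":0}]'
python3 - <<'E'
from h import *
for i in range(2):
    a=arm.snapshot("scene");s=arm.read_state();print(s['ee_pos'],s['contact_force'],s['finger_gap'],s['finger_force'])
    try: print(yellow(a)[:2])
    except Exception as e: print(e)
cv2.imwrite("pics/p8.png",cv2.resize(a[130:240,140:240],None,fx=5,fy=5,interpolation=2)[:,:,::-1])
E
```

```text
t: 15.82
ee_pos: [0.645, 0.0133, 0.1134]
tool_rot: [0.0, 0.737, 0.675, 0.002]
contact_force: [5.4, 1.9, -7.3]
finger_gap: 0.166
finger_force: 58.9
t: 16.65
ee_pos: [0.6351, -0.0806, 0.1369]
tool_rot: [-0.001, 0.738, 0.675, -0.001]
contact_force: [-1.2, -0.4, -0.5]
finger_gap: 0.05
finger_force: 0.0
[ 0.63511774 -0.07940173  0.13707289] [ 0.41184831  0.85879087 -0.32569029] 0.0434441782573595 0.0
(array([183.3255814, 174.5      ]), array([179, 166,   9,  17,  86], dtype=int32))
[ 0.63531007 -0.07862848  0.13724148] [ 0.11037519  0.49207722 -0.04061949] 0.048389136996928206 0.0
(array([183.33333333, 174.40229885]), array([179, 166,   9,  17,  87], dtype=int32))
```

View pics/p8.png

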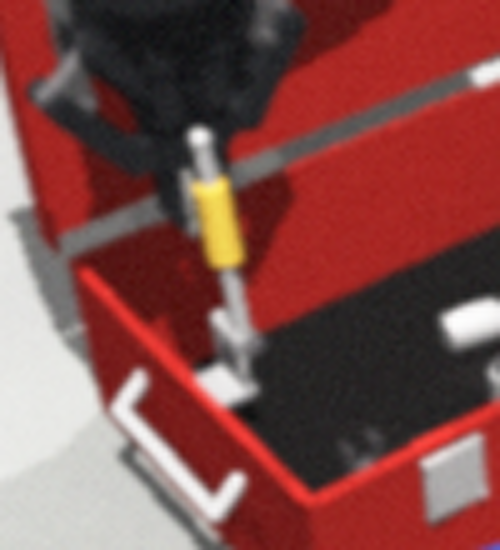

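The rod is past upright, leaning at about 1.70 rad on the closed fingers (tip at (180,157), sleeve at (183,174)). I'll slide the fingers sideways out of its way and rise.

```bash
python3 -m jog '[{"claw":0.4,"tx":-1.5,"ty":0.1,"tz":0,"spin":0},{"claw":0.4,"tx":-2,"ty":0.15,"tz":0,"spin":0},{"claw":0.4,"tx":-2,"ty":0.15,"tz":0,"spin":0},{"claw":0.4,"tx":-1,"ty":1,"tz":2,"spin":0},{"claw":0.4,"tx":0,"ty":1.5,"tz":3,"spin":0},{"claw":0.4,"tx":0,"ty":1.5,"tz":3,"spin":0},{"claw":0.4,"tx":0,"ty":1,"tz":4,"spin":0},{"claw":0.4,"tx":0,"ty":0,"tz":4,"spin":0},{"claw":0.4,"tx":0,"ty":0,"tz":4,"spin":0},{"claw":0.4,"tx":0,"ty":0,"tz":4,"spin":0}]'
python3 - <<'E'
from h import *
a=arm.snapshot("scene");s=arm.read_state();print(s['ee_pos'],s['contact_force'],yellow(a)[:2])
b=arm.snapshot("top");
try: print(yellow(b)[:2])
except Exception as e: print(e)
p=np.array([.6405,-.0464,.077])
for th in(1.7,1.8,1.92): 
    X=p+.068*np.array([.08*np.cos(th),np.cos(th),np.sin(th)]);print(th,proj("scene",X),proj("top",X))
cv2.imwrite("pics/p9.png",a[:,:,::-1])
# handle: bright pixels near expected
h=cv2.cvtColor(a,cv2.COLOR_RGB2HSV)
m=cv2.inRange(h,(0,0,150),(180,60,255))[45:85,160:235];ys,xs=np.nonzero(m);print(len(xs),xs.min()+160,xs.max()+160,ys.min()+45,ys.max()+45)
E
```

```text
t: 17.58
ee_pos: [0.57, -0.023, 0.3797]
tool_rot: [-0.001, 0.737, 0.676, -0.0]
contact_force: [1.0, -0.3, -0.5]
finger_gap: 0.048
finger_force: 0.0
[ 0.57425849 -0.02402417  0.38910481] [2.11812925 0.36587503 4.83995568] (array([183.32394366, 174.64788732]), array([180, 168,   7,  15,  71], dtype=int32))
attempt to get argmax of an empty sequence
1.7 [183.33123651 173.80181028] [324.14306969 136.11023838]
1.8 [181.91259844 172.89829011] [327.2853154  136.76720389]
1.92 [180.33143832 172.18156316] [330.84892698 137.69776021]
38 160 211 59 83
```

Run:
```python
from h import *
a=arm.snapshot("scene");s=arm.read_state();print(s['ee_pos'],s['contact_force'],yellow(a)[:2])
h=cv2.cvtColor(a,cv2.COLOR_RGB2HSV)
S=h[:,:,1];V=h[:,:,2]
print("cols 170-194");
for y in range(148,202,2): print(y,' '.join(f"{S[y,x]:3d}" for x in range(170,196)))
m,_,l=yellow(a);ys,xs=np.nonzero(l);print(np.polyfit(ys,xs,1))
```

```text
[ 0.57245986 -0.02389668  0.38194492] [-0.06087907  0.78753109 -1.03183975] (array([183.36111111, 174.65277778]), array([180, 168,   7,  15,  72], dtype=int32))
cols 170-194
148 201 205 202 206 197 204 201 202 201 202 200 205 198 206 208 205 203 201 204 207 202 201 195 198 204 197
150 196 196 199 201 204 200 205 206 201 203 202 200 208 203 206 199 202 202 205 208 206 200 201 204 195 203
152 199 201 204 202 202 206 201 205 201 204 204 207 202 198 206 197 202 200 205 203 200 205 205 203 197 201
154 202 204 201 207 202 206 201 195 178 168 171 187 198 206 205 204 200 197 204 204 204 200 200 197 198 205
156 200 206 210 198 203 198 187 104  28   8  11  45 118 180 204 206 207 203 204 202 202 201 207 199 204 201
158 205 205 200 204 199 202 180  97  27   6   5  20  94 173 208 202 204 201 202 204 203 200 196 192 186 180
160 208 201 205 206 202 209 200 178 104  30   7  21  78 168 199 202 200 199 192 182 170 140  99  66  51  36
162 206 203 200 201 203 210 203 196 137  42  11  11  56 139 179 172 136  93  61  49  33  19   7   7  15  28
164 199 204 204 200 201 199 206 200 166  84  22   8  22  58  7
[... 1317 characters left out ...]
 196 200 202 203 201 200
190 200 199 199 204 202 206 201 199 201 210 200 197 201 191 155  68  19  10  39 119 177 198 204 207 200 203
192 204 201 201 200 203 199 199 203 206 192 194 138  74  37  24  14   5   4  17  72 163 201 202 202 199 200
194 199 205 202 202 205 200 207 202 201 206 193 112  33   9   4   5   3   4  10  45 128 185 201 201 198 190
196 203 201 201 203 201 204 201 204 205 203 206 153  87  27   9   4   5   3   3   7  34  76 119 144 118  98
198 198 198 202 201 199 202 203 200 204 204 199 178 119  48  12   4   8   3   6   7   4  10  17  10  21   7
200 204 201 198 195 202 200 201 202 197 202 191 193 136  54  26  13   8   8   6   4   8   7   9  13  20  26
[  0.18874219 150.39676368]
```

```bash
python3 -m jog '[{"claw":0,"tx":3.3,"ty":1.8,"tz":0,"spin":0},{"claw":0,"tx":3.4,"ty":1.7,"tz":0,"spin":0},{"claw":0,"tx":0,"ty":0,"tz":-4,"spin":0},{"claw":0,"tx":0,"ty":0,"tz":-4,"spin":0},{"claw":0,"tx":0,"ty":0,"tz":-4,"spin":0},{"claw":0,"tx":0,"ty":0,"tz":-4,"spin":0},{"claw":0,"tx":0,"ty":0,"tz":-4,"spin":0},{"claw":0,"tx":0,"ty":0,"tz":-3.5,"spin":0},{"claw":0,"tx":0,"ty":0,"tz":0,"spin":0},{"claw":0,"tx":0,"ty":0,"tz":0,"spin":0}]'
python3 -m jog '[{"claw":0,"tx":0,"ty":-1,"tz":0,"spin":0},{"claw":0,"tx":0,"ty":-1,"tz":0,"spin":0},{"claw":0,"tx":0,"ty":-1,"tz":0,"spin":0},{"claw":0,"tx":0,"ty":-0.5,"tz":0,"spin":0},{"claw":0,"tx":0,"ty":0,"tz":0,"spin":0}]'
```

```text
t: 18.57
ee_pos: [0.6354, 0.0112, 0.1394]
tool_rot: [-0.003, 0.737, 0.676, -0.003]
contact_force: [0.9, -0.3, 0.9]
finger_gap: -0.002
finger_force: 0.0
t: 18.98
ee_pos: [0.6392, -0.0271, 0.1443]
tool_rot: [0.002, 0.738, 0.675, 0.001]
contact_force: [1.2, 1.0, -0.2]
finger_gap: -0.003
finger_force: 0.0
```

Now the push itself, in small steps, watching force and the sleeve.

```bash
python3 -m jog '[{"claw":0,"tx":0,"ty":-0.4,"tz":0,"spin":0},{"claw":0,"tx":0,"ty":-0.4,"tz":0,"spin":0},{"claw":0,"tx":0,"ty":-0.4,"tz":0,"spin":0},{"claw":0,"tx":0,"ty":-0.4,"tz":0,"spin":0},{"claw":0,"tx":0,"ty":-0.4,"tz":0,"spin":0},{"claw":0,"tx":0,"ty":0,"tz":0,"spin":0},{"claw":0,"tx":0,"ty":0,"tz":0,"spin":0}]'
cat > tip.py <<'E'
from h import *
a=arm.snapshot("scene");s=arm.read_state();print(s['ee_pos'],s['contact_force'])
h=cv2.cvtColor(a,cv2.COLOR_RGB2HSV)
try: print("yel",yellow(a)[:2])
except Exception as e: print("no yellow")
for y in range(148,172,2): print(y,' '.join(f"{h[y,x,1]:3d}" for x in range(168,192)))
E
python3 tip.py
```

```text
t: 19.57
ee_pos: [0.6382, -0.045, 0.1424]
tool_rot: [-0.0, 0.737, 0.676, -0.0]
contact_force: [0.0, 0.4, -0.1]
finger_gap: -0.002
finger_force: 0.0
[ 0.63815151 -0.04477007  0.14237263] [ 0.40512184 -0.34432972 -0.36576867]
yel (array([177., 170.]), array([177, 170,   1,   1,   1], dtype=int32))
148  26  37  40  28  14  22  34  26  27  35  33  26  24  28   9  27  46   9  38  35  16  21  29  19
150  67  32   7  15  22  36  19  26  25  56  10  23  19  38  34  26   0  39  47  10  22  26  25  12
152 188 199 145  74  33  30  18  34  13  35  24  29  20  35  20   7  35   7  15  16  30  21  28  20
154 186 201 197 173 108  53  56  28  21  23  21  20  28  27  26  42  33  19  19  46  29  24  19  25
156 185 207 203 165 103  60  33  16  44  31  36  29  24  20  41  34  28  18  19  23  51   7  15  33
158 141 166 184 188 169 115  72  27  16  18  19  33  27  19  20  44  35  28  18  32   8  17  10  49
160  28  14  67 125 154 134  84  46  15  31   0  25  26  16  31  34  34  28  28  24  23  31  34  26
162  27  27  19  31  17  24  21  16  22  12  14  26  20   9  16  27  13  20  21  30  32  33  26  19
164  24  15  20  19  32  20  23  29  24  31  31  22  22  34  12  44  12  24  23  34  20  12  13  46
166 151 109  50  28  18  32  24  24   7  29  19  20  21  32  26  39  30   7  11   4   9  10  25 149
168 185 168 117  67  16  10  21  12  42  93  78  13  22  23  41  11   4   8  17   9   5  10  15  80
170  62  28  21  12   5   6   8  64 139 170 162 123   8  48  41   5   9   9   5   9   6   5   4  25
```

```bash
python3 -m jog '[{"claw":0,"tx":0,"ty":2,"tz":0,"spin":0},{"claw":0,"tx":0,"ty":2.5,"tz":0,"spin":0},{"claw":0,"tx":0,"ty":0,"tz":4,"spin":0},{"claw":0,"tx":0,"ty":0,"tz":4,"spin":0},{"claw":3.5,"tx":0,"ty":0,"tz":4,"spin":0},{"claw":3.5,"tx":0,"ty":0,"tz":4,"spin":0},{"claw":3.5,"tx":0,"ty":0,"tz":4,"spin":0},{"claw":3.5,"tx":0,"ty":0,"tz":4,"spin":0},{"claw":3.5,"tx":0,"ty":0,"tz":4,"spin":0},{"claw":3.5,"tx":0,"ty":0,"tz":3,"spin":0}]'
python3 tip.py
python3 - <<'E'
from h import *
a=arm.snapshot("scene");m,_,l=yellow(a)
p=np.array([.6405,-.0464,.077])
for th in(1.8,1.86,1.92):
    f=lambda r:proj("scene",p+r*np.array([.08*np.cos(th),np.cos(th),np.sin(th)])).round(1);print(th,f(.11),f(.068))
E
```

```text
t: 20.45
ee_pos: [0.6384, 0.0006, 0.4568]
tool_rot: [0.002, 0.737, 0.676, 0.001]
contact_force: [0.3, -0.0, 0.8]
finger_gap: 0.412
finger_force: 0.0
[6.40527610e-01 2.55070640e-04 4.63342208e-01] [1.6095958  1.38244058 4.43513543]
yel (array([180.16470588, 172.37647059]), array([176, 164,   9,  17,  85], dtype=int32))
148 198 187 206 193 209 212 206 199 202 204 206 201 203 203 206 207 204 211 192 199 188 198 198 207
150 223 199 195 203 198 204 201 203 202 205 202 202 202 202 207 202 200 199 192 204 206 204 207 200
152 193 194 206 182 139  91  84 107 151 194 207 202 200 206 200 201 201 200 203 197 205 198 203 208
154 202 209 196 113  33   5   1   6  44 131 190 200 205 203 198 207 204 200 201 197 202 203 201 209
156 196 195 205 133  51  14   7  10  40 115 181 201 205 201 200 201 203 202 200 199 199 203 202 198
158 206 204 208 196 150  64  19   5  12  50 140 200 204 207 204 202 202 202 203 205 200 201 202 198
160 204 204 200 202 192 133  47  13   7  21  76 161 195 191 203 205 202 206 197 192 195 185 169 139
162 205 201 202 209 202 195 133  46  11  12  42 121 182 197 200 197 181 169 136  94  62  49  33  15
164 198 201 206 208 203 198 182 122  76  66  85 124 155 164 114  62  32  17   7   3   5   6  15  34
166 204 201 198 197 208 199 188 173 157 151 150 152 157 128  50   7   3   2   3   7  16  38 102 158
168 199 194 170 142 118  83  73 120 157 159 160 155 157 146  92  42  23  40  73 108 147 179 195 205
170  84  39  16   9   6   3   4  31 107 156 160 157 157 159 165 166 167 185 197 196 201 199 201 200
1.8 [177.1 155.9] [181.9 172.9]
1.86 [175.8 155.3] [181.1 172.5]
1.92 [174.6 154.9] [180.3 172.2]
```

The rod is on its stop: tip (174,155), sleeve (180,172), matching the 1.92 rad prediction. Next is the lid handle.

```bash
python3 -m jog '[{"claw":3.5,"tx":-2.3,"ty":-2.45,"tz":0,"spin":-0.12},{"claw":3.5,"tx":-2.3,"ty":-2.45,"tz":0,"spin":-0.12},{"claw":3.5,"tx":-2.3,"ty":-2.45,"tz":0,"spin":-0.12},{"claw":3.5,"tx":-2.3,"ty":-2.45,"tz":0,"spin":-0.12},{"claw":3.5,"tx":-2.3,"ty":-2.45,"tz":0,"spin":-0.12},{"claw":3.5,"tx":-2.3,"ty":-2.45,"tz":0,"spin":-0.12},{"claw":3.5,"tx":0,"ty":0,"tz":0,"spin":-0.12},{"claw":3.5,"tx":0,"ty":0,"tz":0,"spin":-0.12},{"claw":3.5,"tx":0,"ty":0,"tz":0,"spin":-0.12},{"claw":3.5,"tx":0,"ty":0,"tz":0,"spin":-0.12}]'
python3 -m jog '[{"claw":3.5,"tx":0,"ty":0,"tz":0,"spin":-0.12},{"claw":3.5,"tx":0,"ty":0,"tz":0,"spin":-0.12},{"claw":3.5,"tx":0,"ty":0,"tz":0,"spin":-0.12},{"claw":3.5,"tx":0,"ty":0,"tz":0,"spin":0},{"claw":3.5,"tx":0,"ty":0,"tz":0,"spin":0},{"claw":3.5,"tx":0,"ty":0,"tz":0,"spin":0}]'
python3 - <<'E'
from h import *
s=arm.read_state();r=s['tool_rot'];print(s['ee_pos'],s['q'],2*np.arctan2(r[2],r[1])-np.pi/2)
a=arm.snapshot("scene");h=cv2.cvtColor(a,cv2.COLOR_RGB2HSV)
S0=cv2.cvtColor(cv2.imread("pics/scene0.png"),cv2.COLOR_BGR2HSV)
for x in(185,200,215): print(x,[(y,int(h[y,x,1]),int(h[y,x,2]),int(S0[y,x,1]),int(S0[y,x,2])) for y in range(52,76,2)])
for x in(140,230,255):print(x,"now",[int(h[y,x,1]) for y in range(54,104,2)],"was",[int(S0[y,x,1]) for y in range(54,104,2)])
E
```

```text
t: 21.38
ee_pos: [0.4995, -0.1466, 0.4514]
tool_rot: [-0.001, 0.99, 0.138, -0.001]
contact_force: [0.7, -0.6, -0.3]
finger_gap: 0.411
finger_force: 0.0
t: 21.88
ee_pos: [0.5, -0.1465, 0.4519]
tool_rot: [-0.0, 0.999, -0.037, -0.001]
contact_force: [-0.1, -0.3, 0.2]
finger_gap: 0.41
finger_force: 0.0
[ 0.49999008 -0.14653277  0.45193047] [-4.99792415e-01  1.99450919e-01  1.36067232e+00  2.68306664e-05
  1.58264505e+00  1.14448503e+00] -1.6442771446743054
185 [(52, 203, 153, 203, 156), (54, 203, 156, 198, 157), (56, 192, 155, 197, 158), (58, 39, 226, 48, 214), (60, 3, 243, 2, 236), (62, 6, 178, 6, 180), (64, 111, 126, 112, 125), (66, 204, 151, 197, 153), (68, 202, 154, 209, 151), (70, 198, 153, 204, 151), (72, 200, 166, 201, 156), (74, 196, 239, 200, 223)]
200 [(52, 192, 158, 194, 158), (54, 17, 235, 28, 226), (56, 2, 242, 2, 235), (58, 5, 170, 6, 173), (60, 131, 125, 134, 126), (62, 202, 153, 204, 151), (64, 201, 156, 206, 155), (66, 196, 155, 200, 153), (68, 204, 179, 205, 169), (70, 193, 245, 198, 233), (72, 201, 223, 200, 214), (74, 198, 108, 203, 108)]
215 [(52, 3, 240, 3, 235), (5
[... 363 characters left out ...]
206, 190, 202, 198, 188, 199, 197, 194, 201] was [196, 208, 198, 197, 201, 203, 219, 201, 200, 173, 157, 165, 192, 195, 194, 195, 204, 197, 201, 197, 196, 214, 191, 217, 199]
230 now [183, 178, 153, 51, 164, 203, 199, 213, 192, 199, 199, 198, 201, 199, 202, 204, 205, 207, 202, 199, 205, 205, 203, 202, 200] was [182, 180, 152, 51, 164, 198, 202, 207, 192, 203, 205, 203, 199, 204, 206, 202, 203, 201, 200, 202, 202, 201, 200, 206, 203]
255 now [199, 204, 201, 196, 199, 188, 199, 200, 205, 201, 204, 200, 204, 203, 203, 200, 209, 205, 204, 207, 202, 209, 203, 202, 201] was [199, 203, 196, 209, 191, 196, 200, 203, 200, 204, 203, 200, 201, 205, 198, 200, 201, 196, 207, 199, 201, 205, 199, 203, 205]
```

```bash
python3 -m jog '[{"claw":3.5,"tx":0.1,"ty":0,"tz":-3,"spin":0},{"claw":3.5,"tx":0,"ty":0,"tz":-3,"spin":0},{"claw":3.5,"tx":0,"ty":0,"tz":-2.5,"spin":0},{"claw":3.5,"tx":0,"ty":0,"tz":-1.5,"spin":0},{"claw":3.5,"tx":0,"ty":0,"tz":-0.7,"spin":0},{"claw":3.5,"tx":0,"ty":0,"tz":0,"spin":0},{"claw":3.5,"tx":0,"ty":0,"tz":0,"spin":0}]'
python3 -m jog '[{"claw":0.4,"tx":0,"ty":0,"tz":0,"spin":0},{"claw":0.4,"tx":0,"ty":0,"tz":0,"spin":0},{"claw":0.4,"tx":0,"ty":0,"tz":0,"spin":0},{"claw":0.4,"tx":0,"ty":0,"tz":0,"spin":0},{"claw":0.4,"tx":0,"ty":0,"tz":0,"spin":0},{"claw":0.4,"tx":0,"ty":0,"tz":0,"spin":0}]'
```

```text
t: 22.52
ee_pos: [0.5017, -0.147, 0.346]
tool_rot: [0.0, 0.999, -0.038, 0.0]
contact_force: [0.8, 0.2, 1.0]
finger_gap: 0.409
finger_force: 0.0
t: 23.02
ee_pos: [0.502, -0.1474, 0.3472]
tool_rot: [0.001, 0.999, -0.038, 0.002]
contact_force: [-1.0, 0.2, 6.3]
finger_gap: 0.11
finger_force: 58.8
```

```bash
python3 -m jog '[{"claw":0.4,"tx":0.04,"ty":0.5,"tz":0.02,"spin":0},{"claw":0.4,"tx":0.04,"ty":0.5,"tz":0.02,"spin":0},{"claw":0.4,"tx":0.08,"ty":1.01,"tz":0,"spin":0},{"claw":0.4,"tx":0.08,"ty":1.01,"tz":-0.03,"spin":0},{"claw":0.4,"tx":0.08,"ty":1.01,"tz":-0.07,"spin":0}]'
```

```text
t: 23.43
ee_pos: [0.5053, -0.108, 0.3471]
tool_rot: [0.003, 0.999, -0.038, 0.002]
contact_force: [0.1, -2.1, 6.0]
finger_gap: 0.113
finger_force: 58.7
```

```bash
python3 -m jog '[{"claw":0.4,"tx":0.08,"ty":1,"tz":-0.12,"spin":0},{"claw":0.4,"tx":0.08,"ty":1,"tz":-0.16,"spin":0},{"claw":0.4,"tx":0.08,"ty":1,"tz":-0.2,"spin":0},{"claw":0.4,"tx":0.08,"ty":0.98,"tz":-0.24,"spin":0}]'
```

```text
t: 23.77
ee_pos: [0.5087, -0.0665, 0.3387]
tool_rot: [0.001, 0.999, -0.038, 0.002]
contact_force: [1.8, -1.5, 4.1]
finger_gap: 0.113
finger_force: 62.1
```

```bash
python3 -m jog '[{"claw":0.4,"tx":0.08,"ty":0.98,"tz":-0.27,"spin":0},{"claw":0.4,"tx":0.08,"ty":0.97,"tz":-0.31,"spin":0},{"claw":0.4,"tx":0.08,"ty":0.95,"tz":-0.35,"spin":0},{"claw":0.4,"tx":0.04,"ty":0.5,"tz":-0.2,"spin":0},{"claw":0.4,"tx":0.04,"ty":0.5,"tz":-0.2,"spin":0},{"claw":0.4,"tx":0,"ty":0,"tz":0,"spin":0}]'
python3 - <<'E'
from h import *
s=arm.read_state();print(s['ee_pos'],s['contact_force'],s['finger_gap'])
d=s['ee_pos'][1]+.1309;print(np.arccos(d/.254)-.04, .095+np.sqrt(.254**2-d*d))
E
```

```text
t: 24.27
ee_pos: [0.5121, -0.0263, 0.3242]
tool_rot: [-0.001, 0.999, -0.038, 0.001]
contact_force: [6.1, 1.2, 1.2]
finger_gap: 0.111
finger_force: 61.8
[ 0.51207623 -0.026256    0.32421699] [6.08597217 1.20405966 1.23981315] 0.11144814794191324
1.1061656992388975 0.3264425065669935
```

```bash
python3 -m jog '[{"claw":0.4,"tx":0.04,"ty":0.46,"tz":-0.21,"spin":0},{"claw":0.4,"tx":0.03,"ty":0.46,"tz":-0.22,"spin":0},{"claw":0.4,"tx":0.03,"ty":0.45,"tz":-0.23,"spin":0},{"claw":0.4,"tx":0.03,"ty":0.45,"tz":-0.24,"spin":0},{"claw":0.4,"tx":0.03,"ty":0.44,"tz":-0.25,"spin":0},{"claw":0.4,"tx":0,"ty":0,"tz":0,"spin":0},{"claw":0.4,"tx":0,"ty":0,"tz":0,"spin":0}]'
cat > st.py <<'E'
from h import *
s=arm.read_state();print(s['ee_pos'],s['contact_force'],s['finger_gap'])
d=s['ee_pos'][1]+.1309;print(np.arccos(d/.254)-.04, .095+np.sqrt(.254**2-d*d))
E
python3 st.py
```

```text
t: 24.85
ee_pos: [0.5137, -0.0044, 0.3124]
tool_rot: [-0.001, 0.999, -0.038, 0.001]
contact_force: [7.0, 1.0, -0.2]
finger_gap: 0.112
finger_force: 62.4
[ 0.51372537 -0.00441892  0.3124139 ] [ 6.96133347  1.01902186 -0.20920402] 0.11189594135492104
1.0095550059160225 0.31526923778048
```

```bash
python3 -m jog '[{"claw":0.4,"tx":0,"ty":0.43,"tz":-0.26,"spin":0},{"claw":0.4,"tx":0,"ty":0.43,"tz":-0.27,"spin":0},{"claw":0.4,"tx":0,"ty":0,"tz":0,"spin":0},{"claw":0.4,"tx":0,"ty":0,"tz":0,"spin":0}]'
python3 st.py
python3 -m jog '[{"claw":0.4,"tx":0,"ty":0.25,"tz":-0.16,"spin":0},{"claw":0.4,"tx":0,"ty":0.25,"tz":-0.16,"spin":0},{"claw":0.4,"tx":0,"ty":0,"tz":0,"spin":0},{"claw":0.4,"tx":0,"ty":0,"tz":0,"spin":0}]'
python3 st.py
```

```text
t: 25.18
ee_pos: [0.5144, 0.0033, 0.3077]
tool_rot: [0.0, 0.999, -0.038, 0.002]
contact_force: [7.4, -0.8, 0.5]
finger_gap: 0.109
finger_force: 62.5
[0.514383   0.00332921 0.30771259] [ 7.44052142 -0.75623233  0.52522848] 0.10908184185035691
0.9740090827868784 0.31063515600904856
t: 25.52
ee_pos: [0.5148, 0.0072, 0.3048]
tool_rot: [0.001, 0.999, -0.038, 0.003]
contact_force: [8.2, -3.2, 1.2]
finger_gap: 0.11
finger_force: 63.4
[0.51481154 0.0071891  0.30478169] [ 8.23733084 -3.20553098  1.15169778] 0.11019865031767116
0.9560071206585373 0.30818395788628816
```

```bash
python3 -m jog '[{"claw":0.4,"tx":0,"ty":0.2,"tz":-0.15,"spin":0},{"claw":0.4,"tx":0,"ty":0.2,"tz":-0.15,"spin":0},{"claw":0.4,"tx":0,"ty":0,"tz":0,"spin":0},{"claw":0.4,"tx":0,"ty":0,"tz":0,"spin":0}]'
python3 st.py
```

```text
t: 25.85
ee_pos: [0.515, 0.0098, 0.303]
tool_rot: [0.003, 0.999, -0.038, 0.003]
contact_force: [5.7, -6.7, 7.4]
finger_gap: 0.113
finger_force: 64.1
[0.51501474 0.00982036 0.30302152] [ 5.70982708 -6.68714821  7.40035729] 0.11288848730402201
0.9436144055399043 0.30645633266547545
```

```bash
python3 - <<'E'
from h import *
a=arm.snapshot("scene");
try: print(yellow(a)[:2])
except Exception as e: print(e)
E
python3 -m jog '[{"claw":0.4,"tx":0,"ty":-0.2,"tz":0.15,"spin":0},{"claw":1.2,"tx":0,"ty":0,"tz":0,"spin":0},{"claw":1.8,"tx":0,"ty":0,"tz":0,"spin":0},{"claw":2.4,"tx":0,"ty":0,"tz":0,"spin":0},{"claw":2.4,"tx":0,"ty":0,"tz":0,"spin":0},{"claw":2.4,"tx":0,"ty":0,"tz":0,"spin":0}]'
python3 - <<'E'
from h import *
print(arm.read_state()['contact_force'])
for n in("scene",):
    a=arm.snapshot(n);cv2.imwrite("pics/r1.png",a[:,:,::-1])
    try: print(yellow(a)[:2])
    except Exception as e: print(e)
E
```

```text
(array([180.79761905, 172.71428571]), array([177, 165,   9,  16,  84], dtype=int32))
t: 26.4
ee_pos: [0.511, 0.0111, 0.302]
tool_rot: [-0.0, 0.999, -0.038, -0.002]
contact_force: [0.5, -0.8, 0.2]
finger_gap: 0.278
finger_force: 0.0
[ 0.48112665 -0.8255583   0.21636898]
(array([180.57446809, 172.46808511]), array([176, 165,  10,  17,  94], dtype=int32))
```

```bash
python3 -m jog '[{"claw":3,"tx":0,"ty":0,"tz":0,"spin":0},{"claw":3,"tx":0,"ty":0,"tz":0.5,"spin":0},{"claw":3,"tx":0,"ty":0,"tz":1,"spin":0},{"claw":3,"tx":0,"ty":0,"tz":1.5,"spin":0},{"claw":3,"tx":0,"ty":0,"tz":2,"spin":0},{"claw":3,"tx":0,"ty":0,"tz":3,"spin":0},{"claw":3,"tx":0,"ty":0,"tz":3,"spin":0},{"claw":3,"tx":0,"ty":0,"tz":0,"spin":0},{"claw":3,"tx":0,"ty":0,"tz":0,"spin":0}]'
python3 - <<'E'
from h import *
print(arm.read_state()['ee_pos'],arm.read_state()['contact_force'])
def hp(L,dx): 
    t=np.array([.51280653,-.01923312]);R=np.array([[-.99677934,-.08019318],[.08019318,-.99677934]])
    return np.r_[t+R@np.array([dx,.112-.254*np.cos(L+.04)]),.095+.254*np.sin(L+.04)]
for L in(.85,.9,.95,1,1.05): print(L,proj("scene",hp(L,-.03)).round(1),proj("scene",hp(L,.03)).round(1))
for k in range(2):
    a=arm.snapshot("scene");h=cv2.cvtColor(a,cv2.COLOR_RGB2HSV)
    m=((h[:,:,1]<50)&(h[:,:,2]>150)).astype(np.uint8)
    for L in(.97,):
        for dx in(-.045,-.03,.03):
            u,v=proj("scene",hp(L,dx));x=int(round(u));print(dx,round(u),round(v),[(y,int(h[y,x,1]),int(h[y,x,2])) for y in range(int(v)-14,int(v)+15,2)])
    print(yellow(a)[:2]);cv2.imwrite("pics/r2.png",a[:,:,::-1])
E
```

```text
t: 27.2
ee_pos: [0.5134, 0.0104, 0.4159]
tool_rot: [0.0, 0.999, -0.038, 0.003]
contact_force: [-0.5, -0.1, -0.9]
finger_gap: 0.351
finger_force: 0.0
[0.51341649 0.01041611 0.41593416] [-0.50455229 -0.05182787 -0.87300268]
0.85 [234.6 112.2] [258.  103.5]
0.9 [231.5 107. ] [255.   98.5]
0.95 [228.3 101.9] [251.9  93.6]
1 [225.1  97.1] [248.7  89. ]
1.05 [221.8  92.5] [245.4  84.6]
-0.045 221 102 [(88, 4, 187), (90, 6, 185), (92, 5, 190), (94, 8, 192), (96, 4, 189), (98, 4, 189), (100, 5, 196), (102, 1, 244), (104, 2, 236), (106, 7, 173), (108, 164, 211), (110, 199, 217), (112, 203, 127), (114, 207, 116), (116, 203, 89)]
-0.03 227 100 [(85, 7, 189), (87, 6, 183), (89, 4, 186), (91, 5, 186), (93, 7, 192), (95, 5, 193), (97, 5, 192), (99, 3, 225), (101, 2, 246), (103, 6, 212), (105, 87, 167), (107, 191, 240), (109, 202, 189), (111, 205, 123), (113, 199, 114)]
0.03 251 92 [(77, 6, 199), (79, 5, 196), (81, 7, 196), (83, 7, 193), (85, 5, 195), (87, 7, 195), (89, 3, 197), (91, 2, 238), (93, 2, 244), (95, 5, 193), (97, 140, 188), (99, 195, 235), (101, 204, 140), (103, 196, 121), (105, 203, 89
[... 193 characters left out ...]
 5, 199), (102, 1, 243), (104, 2, 236), (106, 10, 174), (108, 166, 213), (110, 203, 217), (112, 212, 124), (114, 207, 117), (116, 198, 89)]
-0.03 227 100 [(85, 5, 188), (87, 7, 184), (89, 4, 189), (91, 4, 187), (93, 5, 190), (95, 4, 190), (97, 4, 191), (99, 5, 226), (101, 1, 245), (103, 5, 209), (105, 90, 164), (107, 192, 240), (109, 202, 192), (111, 207, 121), (113, 198, 116)]
0.03 251 92 [(77, 6, 199), (79, 6, 197), (81, 5, 198), (83, 5, 194), (85, 8, 196), (87, 5, 195), (89, 8, 197), (91, 2, 238), (93, 2, 243), (95, 3, 191), (97, 137, 192), (99, 194, 235), (101, 208, 137), (103, 201, 118), (105, 213, 85)]
(array([180.54545455, 172.44318182]), array([177, 165,   9,  16,  88], dtype=int32))
```

The lid rests still at about 0.96 rad, the rod is on its stop and the gripper is clear. Handing in.

```bash
python3 -c "
from bench import arm
print(arm.job_done())"
```

```text
the job is handed in; nothing more can be done
None
```

The job is handed in: the rod is over on its stop and the lid rests still on it at about 0.96 rad by camera, with the gripper clear. It took four tries to get the rod over. I judged the tip seated from the lid's resting angle and did not see it in the slot. I did not re-measure the rail, bar, tray or cup. No result came back.

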